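# Spring the popper's lid and stow the scoop inside

### The job

Pack the scoop away in the popcorn popper: push the popper's black release paddle down through its full stroke so that the lid springs open, then set the steel scoop down, cup upright, on the floor of the popper's chamber - lower it in and let go there, do not drop it. Leave the lid standing open and the paddle released, and leave the bowls, jar and shaker where they are.

Things in the scene. Friction and masses are not known exactly. Their poses are not given: they have to be found in the camera images.
- popper: Red air popper fixed to the shelf, round, 180 mm across, rim 210 mm high, 237 mm with its white lid shut. Origin: centre of its underside; x points from the front (paddle, -x) to the back (lid hinge, +x), z up. A spout on +y reaches 121 mm from the axis, 162 to 198 mm high. Under the lid: a round open chamber, 156 mm inside diameter, 54 mm deep, walls 12 mm.
- chamber_floor (a point): Centre of the chamber's flat floor, 156 mm above the shelf, on the popper's axis; its axes are the popper's.
- press_pad (a point): White spot on top of the black release paddle: press here. At rest 144 mm from the popper's axis (on its -x side), 186 mm up, 36 mm out from the paddle's pivot; moves with the paddle. The paddle is 44 mm wide and reaches 17 mm beyond the spot; behind it an upright latch arm, its face 30 mm from the spot, rises to 225 mm height.
- release (a joint): Angle of the release paddle (rad): 0 at rest, 0.35 fully pressed against its stop (the spot goes down about 12 mm). A spring brings it back; fully down takes about 4 N at the spot. The lid's latch lets go only after about three quarters of the stroke.
- lid (a joint): Angle of the white lid (rad): 0 closed and latched, 1.75 fully open, leaning back. The hinge is at the back of the popper, 95 mm from its axis, 210 mm up, along the popper's y; a spring lifts the lid all the way by itself within about 2 s once unlatched.
- lid_edge (a point): Top of the lid's front lip; 104 mm in front of the popper's axis and 216 mm up when closed.
- scoop: Loose steel measuring scoop, about 80 g, standing cup-up: round cup 50 mm across the rim, 30 mm high; straight flat handle 12 mm wide, 6 mm thick, from the cup's wall to 76 mm from the cup's centre, its top flush with the rim (24 to 30 mm above the underside). Origin: centre of the cup's underside; the handle points along -x, z up.
- scoop_grip (a point): Middle of the scoop's handle: 50 mm from the cup's centre along -x and 27 mm above the underside.
- bowl_a: Loose green melamine bowl, 136 mm across, 55 mm high; origin: centre of its underside. Leave alone.
- bowl_b: Second green melamine bowl like the first. Leave alone.
- jar: Loose closed glass jar, 84 mm across, 130 mm high; origin: centre of its underside. Leave alone.
- shaker: Loose white ceramic shaker, 52 mm across, 88 mm high; origin: centre of its underside. Leave alone.
Things that resemble listed ones, but are neither listed nor needed, are in the scene too. Of the things like the scoop, leave any that is blue or red; of the rest the larger one is meant.

How it is judged (in metres and radians):
On the way, in this order (a step that is already met when the one before it is completed fails the run):
1. the release paddle is pushed down fully (at least 0.31 of its 0.35 rad) (value of joint release above 0.31 rad), for 0.05 s.
2. with the lid open, the scoop is lowered in while held, to within 20 mm of the chamber floor (value of joint lid above 1.3 rad and horizontal distance between scoop and chamber_floor below 0.06 m and z of scoop in the frame of chamber_floor below 0.02 m and contact force between scoop and the fingers above 0.5 N), for 0.05 s.
At the end, for the whole second after the job is handed in: The scoop is at rest on the chamber floor (cup centre within 60 mm of the floor's centre, underside within 12 mm of it, tilted less than 0.2 rad), the lid stands open (over 1.3 rad), and the paddle has sprung back (under 0.06 rad) (horizontal distance between scoop and chamber_floor below 0.06 m and z of scoop in the frame of chamber_floor between -0.01 and 0.012 m and angle between scoop's own z axis and vertical below 0.2 rad and value of joint lid above 1.3 rad and value of joint release below 0.06 rad and linear speed of scoop below 0.02 m/s); the robot touches nothing.
It fails at once if the first bowl is moved by more than 30 mm or tipped (distance of bowl_a from where it was at the start of the episode above 0.03 m or angle between bowl_a's own z axis and vertical above 0.4 rad).
It fails at once if the second bowl is moved by more than 30 mm or tipped (distance of bowl_b from where it was at the start of the episode above 0.03 m or angle between bowl_b's own z axis and vertical above 0.4 rad).
It fails at once if the jar is moved by more than 30 mm or tipped (distance of jar from where it was at the start of the episode above 0.03 m or angle between jar's own z axis and vertical above 0.4 rad).
It fails at once if the shaker is moved by more than 30 mm or tipped (distance of shaker from where it was at the start of the episode above 0.03 m or angle between shaker's own z axis and vertical above 0.4 rad).
It also fails if it takes over 51 s, if anything falls off the work surface, if the arm or the gripper's body presses on something with over 40 N, if the wrist force passes 120 N, or if a joint passes its speed limit or range.

### The arm

A 6-joint arm with a two-finger parallel gripper is mounted at the origin on the work surface. World frame = base frame: x ahead of the robot, y to its left, z up, the work surface at z = 0. Lengths are in m, angles in degrees, forces in N, time in s.
With the tool pointing down it reaches from about 0.4 to 0.825 m from the base axis. Payload 7 kg.
Tool frame: the origin (TCP) lies on the centre line of the jaws, within the pads' length; the fingertips stand 14 mm ahead of it and the grasp point (between the pads) lies 5 mm behind it; z points along the fingers, y is the line along which they close (so a half turn about z gives the same grasp; the last joint's range is limited). The gripper opens to 88 mm and grips with 3 to 60 N. Pads are 19 mm wide; open, the fingers measure 130 mm over their backs; the gripper's body (78 mm by 193 mm) begins 47 mm behind the grasp point.
Start: joints at [-50.3, 20.546, 0.682, 0, -70.136, -16.507], TCP at [0.266, -0.62, 0.241] pointing down, gripper open.
Joint ranges: [-176.03, 176.03], [-82.01, 121.73], [-58.28, 71.71], [-173.87, 95.51], [-174.79, -0.11], [-173.66, 173.66]. Speed limits (degrees/s): [136.94, 136.94, 172.46, 180, 180, 180].

### API

Orientations are given as [roll, pitch, yaw] about the fixed x, y, z axes, in that order (R = Rz(yaw) Ry(pitch) Rx(roll)).
In Python, from plant import r gives the robot as it stands.
- The arm moves only by the tool send_rows, never from a script. Its argument "steps" is a list of rows, each an object with "dp": the shift along the tool's x, y, z in mm, a list of three; "roll": the turn about the tool's z in rad; "jaw": the opening in per cent of the stroke, from 0 (shut) to 100 (fully open). In form: [{"dp": [tx, ty, tz], "roll": roll, "jaw": jaw}, ...]. A call has 1 to 5 rows; each row is the pose to reach, as a shift and turn from the pose commanded when the call began, along the tool's axes at that moment; what a row does not reach only later rows make up. A row lasts 1/8 s, in which the tool goes at most 62.5 mm and 10.7 degrees, less where a joint would pass 70% of its speed; a pose out of reach is approached as far as the arm can. A call with a gripper value outside its range is refused whole. The fingers move at their own pace and stop on an object; "newtons" is the grip in N (left out, the last holds). Time passes only in rows, so rows that repeat a pose let the fingers close. It gives the time, the measured TCP pose, the force, the opening and the grip force at its end, in the units of the state.
- r.get_state(): the state, without advancing time (a new reading comes with each control period).
- r.capture(name): name is "scene" or "top"; returns a dict with "image" (420x560x3 uint8, blue, green, red), "K" (3x3 intrinsics, pixels), "dist" ([k1, k2, p1, p2, k3] as OpenCV has them; the pictures are not rectified), "rvec" (rotation vector, rad) and "tvec" (3), from world to camera coordinates, as OpenCV has them. Camera axes: x right, y down, z forward; pixel columns grow to the right and rows downward; lengths in m; the calibration is good to about 2 mm. A picture is of the moment at which its call begins. There is no depth.
- r.close_job(): hands the job in; it is judged then, once.
The state is a dict: "time_s": time; "joints": joint angles; "qd": joint speeds; "joint_torque": joint torques, N m; "tcp_pos": TCP position; "eef_rot": TCP orientation; "contact_force": force on the tool from outside, world axes, zero at the start; "moment": the same for the moment, N m; "gripper_width": finger opening in m; "gripper_force": force on a finger pad.
Only numpy, scipy, OpenCV 4.12 (cv2) and the standard library are available. Lean on these libraries where they do the work, as an engineer would, in place of code of your own. Each camera call takes 0.05 s, during which the arm holds its last target. There are 200 camera calls.

## Working session

There is one attempt and no reset: what is moved stays moved. The work goes in short steps, Python scripts to look and compute and a tool call to move; the robot and the scene stay as the last step left them, time stands still between calls to the robot, and variables do not carry over. Pictures are saved under pics/ and viewed, at most 10 in all, crops included, and the job is handed in when it is done.

Besides the shell and the picture viewer there is one more tool, called after "Call:" as name(argument=value, ...) on one line, values as JSON. send_rows: Moves the arm, as the interface text tells. Its arguments: {"type":"object","properties":{"steps":{"type":"array","items":{"type":"object","properties":{"dp":{"type":"array","items":{"type":"number"}},"roll":{"type":"number"},"jaw":{"type":"number"}}}},"newtons":{"type":"number"}},"required":["steps"]}

```bash
mkdir -p pics; ls; cat > h.py <<'E'
import numpy as np, cv2
from plant import r
def ray(c,uv):
    p=cv2.undistortPoints(np.array([[uv]],float),np.array(c["K"]),np.array(c["dist"]))[0,0]
    R=cv2.Rodrigues(np.array(c["rvec"],float))[0]; t=np.array(c["tvec"],float).ravel()
    return -R.T@t, R.T@np.array([p[0],p[1],1.])
def onz(c,uv,z):
    o,d=ray(c,uv); return o+d*(z-o[2])/d[2]
def proj(c,P):
    return cv2.projectPoints(np.array(P,float).reshape(-1,3),np.array(c["rvec"],float),np.array(c["tvec"],float),np.array(c["K"],float),np.array(c["dist"],float))[0].reshape(-1,2)
def snap(n,f):
    c=r.capture(n); np.save(f"{f}.npy",c,allow_pickle=True); return c
E
python3 - <<'E'
from h import *
for n in("scene","top"):
    c=snap(n,n); cv2.imwrite(f"pics/{n}0.png",c["image"]); print(n,ray(c,(280,210)))
print(r.get_state())
E
```

```text
pics
scene (array([1.14969009, 0.19076588, 1.13226709]), array([-0.51120276, -0.16678821, -0.8431564 ]))
top (array([0.46322778, 0.00909909, 1.57837138]), array([ 0.06606972, -0.01965592, -0.9977122 ]))
{'time_s': 0.1, 'joints': array([-5.03009129e+01,  2.05873258e+01,  6.37826020e-01, -1.75135867e-02,
       -7.01354604e+01, -1.65055335e+01]), 'qd': array([ 0.03929283,  0.01097698,  0.16887448,  0.06985982, -0.12717182,
       -0.02522095]), 'joint_torque': array([-1.50765412e-03, -5.84163094e+01,  2.93750703e+01,  7.01554611e+00,
        1.01432719e-02, -8.13707015e-05]), 'tcp_pos': array([ 0.26563225, -0.62007347,  0.23970803]), 'eef_rot': array([ 1.79913863e+02, -8.35381888e-03, -1.56812403e+02]), 'contact_force': array([0.47089994, 0.01447874, 0.06056802]), 'moment': array([-0.01110761,  0.00241788,  0.05672738]), 'gripper_force': 0.0, 'gripper_width': 0.08749825980299823}
```

View pics/scene0.png

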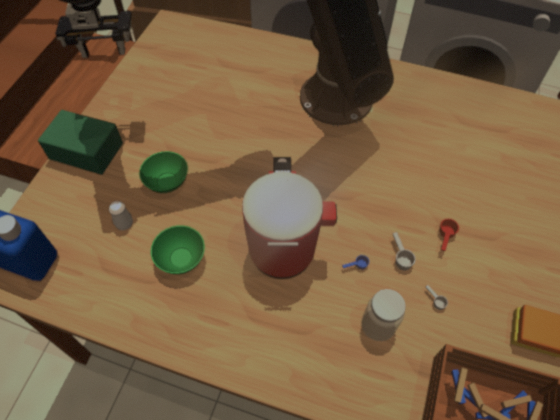

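View pics/top0.png

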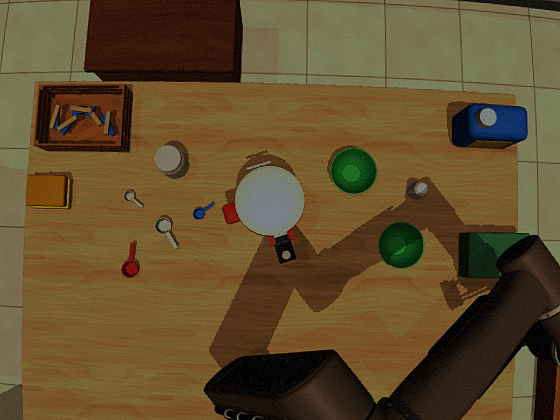

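The scene view shows the popper lid at (283,205), its paddle at (282,165), and the larger steel scoop at (403,260) with its handle toward (396,237). In the top view the lid is at (270,200), the paddle spot near (286,255), the scoop cup at (164,226) and its handle end near (176,247).

```bash
python3 - <<'E'
from h import *
c=np.load("top.npy",allow_pickle=True).item(); s=np.load("scene.npy",allow_pickle=True).item()
im=c["image"]; hsv=cv2.cvtColor(im,cv2.COLOR_BGR2HSV)
def comps(hsv,lo,hi,box,amin=8):
    m=cv2.inRange(hsv,lo,hi); k=np.zeros_like(m); x0,y0,x1,y1=box; k[y0:y1,x0:x1]=m[y0:y1,x0:x1]
    cs,_=cv2.findContours(k,cv2.RETR_EXTERNAL,cv2.CHAIN_APPROX_NONE)
    return [q for q in cs if cv2.contourArea(q)>=amin]
for q in comps(hsv,(0,0,110),(180,70,255),(225,155,315,242),500):
    (u,v),R=cv2.minEnclosingCircle(q); print("lid",u,v,R,onz(c,(u,v),.225), "diam",np.linalg.norm(onz(c,(u-R,v),.225)-onz(c,(u+R,v),.225)))
for q in comps(hsv,(0,0,75),(180,130,255),(277,246,296,264),2):
    M=q.reshape(-1,2).mean(0); print("spot",M,cv2.contourArea(q),onz(c,M,.186))
hs=cv2.cvtColor(s["image"],cv2.COLOR_BGR2HSV)
for n,uv in (("spot",(282,163)),):print(n,onz(s,uv,.186))
# scoop
for nm,cc,h,box in(("top",c,hsv,(150,210,185,255)),("scene",s,hs,(385,228,420,275))):
    for q in comps(h,(0,0,90),(180,75,255),box,15):
        W=np.array([onz(cc,p[0],.03)[:2] for p in q]); r_=cv2.minAreaRect((W*1000).astype(np.float32)); print(nm,cv2.contourArea(q),r_,W.mean(0))
    x0,y0,x1,y1=box
    big=cv2.resize(cc["image"][y0-5:y1+5,x0-5:x1+5],None,fx=7,fy=7,interpolation=cv2.INTER_CUBIC); cv2.imwrite(f"pics/sc_{nm}.png",big); print(big.shape)
a=cv2.imread("pics/sc_top.png");b=cv2.imread("pics/sc_scene.png")
p=cv2.resize(im[235:270,262:312],None,fx=7,fy=7,interpolation=cv2.INTER_CUBIC)
H=420;out=np.zeros((H,800,3),np.uint8);x=0
for t in(a,b,p):
    t=t[:H,:800-x];out[:t.shape[0],x:x+t.shape[1]]=t;print(x);x+=t.shape[1]
cv2.imwrite("pics/crops.png",out)
E
```

```text
lid 269.1693115234375 201.4761505126953 35.85089111328125 [0.57355475 0.01006375 0.225     ] diam 0.17971134028410748
spot [285.86363636 254.45454545] 44.0 [ 0.44162306 -0.03609839  0.186     ]
spot [ 0.44681005 -0.03460243  0.186     ]
top 152.0 ((490.14324951171875, 294.6596374511719), (89.61732482910156, 35.164695739746094), 32.318058013916016) [0.49485432 0.2989819 ]
(385, 315, 3)
scene 325.5 ((492.32452392578125, 306.860595703125), (99.76789855957031, 47.47267150878906), 17.41033363342285) [0.49744277 0.30241851]
(399, 315, 3)
0
315
630
```

View pics/crops.png

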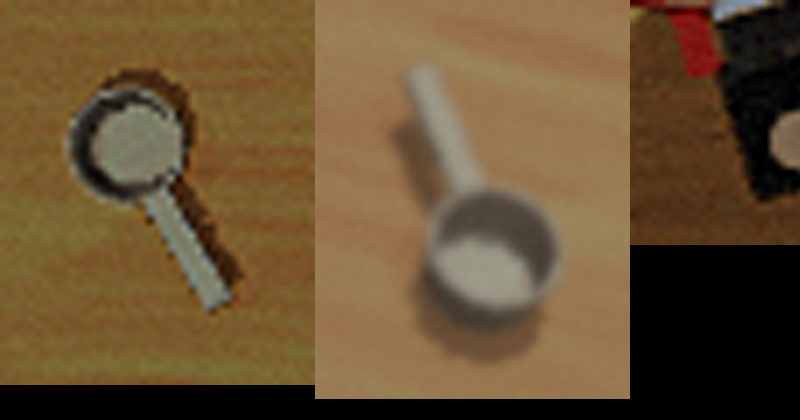

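```bash
cat >> h.py <<'E'
def tri(c1,a,c2,b):
    o1,d1=ray(c1,a);o2,d2=ray(c2,b)
    A=np.stack([d1,-d2],1);k=np.linalg.lstsq(A,o2-o1,rcond=None)[0]
    p,q=o1+k[0]*d1,o2+k[1]*d2; return (p+q)/2,np.linalg.norm(p-q)
def plan(target,yaw,tcp=None,rot=None):
    """target TCP (m), yaw deg -> dp (mm), roll (rad) in tool axes"""
    from scipy.spatial.transform import Rotation as Ro
    s=r.get_state(); tcp=s["tcp_pos"]; Rm=Ro.from_euler("xyz",s["eef_rot"],degrees=True)
    d=Rm.inv().apply(np.array(target)-tcp)*1000
    dy=(yaw-s["eef_rot"][2]+90)%180-90
    return np.round(d,1), round(float(np.deg2rad(-dy)),3), s["tcp_pos"].round(4), s["eef_rot"].round(1), s["contact_force"].round(1)
E
python3 - <<'E'
from h import *
c=np.load("top.npy",allow_pickle=True).item(); s=np.load("scene.npy",allow_pickle=True).item()
hs=cv2.cvtColor(s["image"],cv2.COLOR_BGR2HSV)
m=cv2.inRange(hs,(0,0,120),(180,90,255)); b=m*0; b[155:172,273:292]=m[155:172,273:292]
n,l,st,ce=cv2.connectedComponentsWithStats(b)
for i in range(1,n):
    if st[i,4]>4: print(st[i],ce[i],tri(c,(285.9,254.5),s,ce[i]))
print("cup",tri(c,(162.6,225.1),s,(405.1,258.6)),onz(c,(162.6,225.1),.03))
print("end",tri(c,(175.9,247.9),s,(394.7,232.6)),onz(c,(175.9,247.9),.03))
m=cv2.inRange(hs,(0,0,130),(180,60,255)); b=m*0; b[170:250,240:325]=m[170:250,240:325]
q=max(cv2.findContours(b,0,1)[0],key=cv2.contourArea); e=cv2.fitEllipse(q); print(e, onz(s,e[0],.225))
E
```

```text
[279 159   6   2  10] [281.5 159.6] (array([ 0.4418237 , -0.03675221,  0.19227926]), np.float64(0.0015840987088892844))
[275 171  15   1  15] [282. 171.] (array([ 0.44070894, -0.03692132,  0.14539394]), np.float64(0.0012333102146171193))
cup (array([0.51402623, 0.31574138, 0.02371235]), np.float64(0.0005489925217053006)) [0.51378519 0.31477726 0.03      ]
end (array([0.44944069, 0.2748838 , 0.02578409]), np.float64(0.0004001512879987584)) [0.44950798 0.27396188 0.03      ]
((282.2279357910156, 205.13558959960938), (66.9874496459961, 78.47491455078125), 90.63275146484375) [0.58609642 0.01190128 0.225     ]
```

```bash
python3 - <<'E'
from h import *
print(plan((.434,-.039,.264),19))
E
```

```text
(array([-383.6,  467.9,  -23.6]), 0.073, array([ 0.2656, -0.6201,  0.2397]), array([ 179.9,   -0. , -156.8]), array([0.5, 0. , 0.1]))
```

Call:
send_rows(steps=[{"dp": [-30, 40, -40], "roll": 0.073, "jaw": 0}, {"dp": [-65, 80, -60], "roll": 0.073, "jaw": 0}, {"dp": [-105, 125, -60], "roll": 0.073, "jaw": 0}, {"dp": [-140, 170, -60], "roll": 0.073, "jaw": 0}, {"dp": [-180, 215, -60], "roll": 0.073, "jaw": 0}])

```text
time_s: 0.72
tcp_pos: [0.3465, -0.3502, 0.3004]
eef_rot: [180.0, 0.0, -161.0]
contact_force: [1.2, 0.5, 1.4]
gripper_width: 0.0428
gripper_force: 0.0
```

```bash
python3 - <<'E'
from h import *
print(plan((.434,-.039,.264),19))
E
```

```text
(array([-183.9,  265.8,   36.4]), -0.0, array([ 0.3465, -0.3502,  0.3004]), array([ 180.,    0., -161.]), array([1.2, 0.5, 1.4]))
```

Call:
send_rows(steps=[{"dp": [-35, 48, 0], "roll": 0, "jaw": 0}, {"dp": [-70, 98, 0], "roll": 0, "jaw": 0}, {"dp": [-105, 148, 0], "roll": 0, "jaw": 0}, {"dp": [-140, 198, 0], "roll": 0, "jaw": 0}, {"dp": [-170, 245, 10], "roll": 0, "jaw": 0}])

```text
time_s: 1.35
tcp_pos: [0.428, -0.0628, 0.2911]
eef_rot: [-180.0, 0.1, -161.0]
contact_force: [2.1, -0.8, -1.2]
gripper_width: 0.0007
gripper_force: 0.0
```

Call:
send_rows(steps=[{"dp": [-14, 20, 15], "roll": 0, "jaw": 0}, {"dp": [-14, 20, 26], "roll": 0, "jaw": 0}, {"dp": [-14, 20, 26], "roll": 0, "jaw": 0}])

```text
time_s: 1.72
tcp_pos: [0.4335, -0.0418, 0.2637]
eef_rot: [180.0, -0.1, -161.0]
contact_force: [-0.3, 1.1, 0.6]
gripper_width: 0.0001
gripper_force: 0.0
```

```bash
python3 - <<'E'
from h import *
print(plan((.434,-.039,.204),19), r.get_state()["gripper_width"])
c=snap("top","t1"); s=snap("scene","s1")
p=r.get_state()["tcp_pos"]+[0,0,-.014]
print(proj(c,p),proj(s,p))
cv2.imwrite("pics/press.png",np.hstack([cv2.resize(c["image"][190:300,220:330],(390,390)),cv2.resize(s["image"][110:220,220:330],(390,390))]))
E
```

```text
(array([-1.5,  2.4, 59.7]), 0.0, array([ 0.4335, -0.0418,  0.2637]), array([ 1.80e+02, -1.00e-01, -1.61e+02]), array([-0.3,  1.1,  0.6])) 7.117713954112411e-05
[[289.11855621 257.99725917]] [[280.86396701 140.88838156]]
```

View pics/press.png

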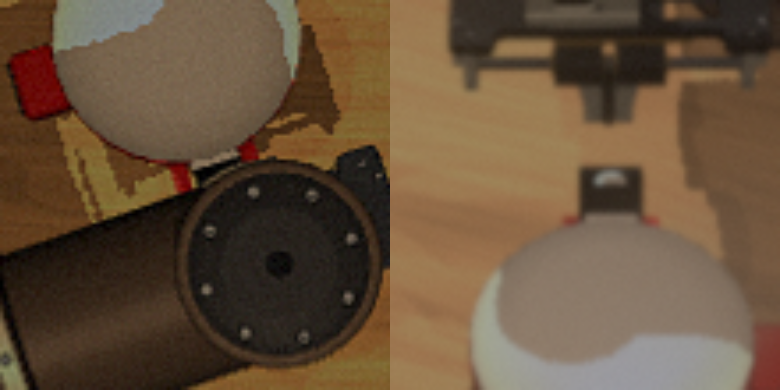

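The fingers hang centred over the paddle (right crop: fingertips at (607,120), paddle at (610,185)), and the gripper body clears the lid. I'll press down now.

Call:
send_rows(steps=[{"dp": [-1, 2, 30], "roll": 0, "jaw": 0}, {"dp": [-1, 2, 52], "roll": 0, "jaw": 0}, {"dp": [-1, 2, 62], "roll": 0, "jaw": 0}, {"dp": [-1, 2, 68], "roll": 0, "jaw": 0}, {"dp": [-1, 2, 72], "roll": 0, "jaw": 0}])

```text
time_s: 2.45
tcp_pos: [0.4348, -0.0397, 0.1931]
eef_rot: [-180.0, 0.0, -161.0]
contact_force: [-1.2, -1.4, 3.5]
gripper_width: 0.0004
gripper_force: 1.7
```

Call:
send_rows(steps=[{"dp": [0, 0, 2], "roll": 0, "jaw": 0}, {"dp": [0, 0, 4], "roll": 0, "jaw": 0}, {"dp": [0, 0, 4], "roll": 0, "jaw": 0}])

```text
time_s: 2.82
tcp_pos: [0.4351, -0.0392, 0.189]
eef_rot: [-180.0, 0.1, -161.0]
contact_force: [0.6, -2.6, 4.2]
gripper_width: 0.0006
gripper_force: 1.8
```

Call:
send_rows(steps=[{"dp": [0, 0, 1], "roll": 0, "jaw": 0}, {"dp": [0, 0, 2], "roll": 0, "jaw": 0}, {"dp": [0, 0, 2], "roll": 0, "jaw": 0}])

```text
time_s: 3.2
tcp_pos: [0.4354, -0.0392, 0.1877]
eef_rot: [-180.0, 0.1, -161.0]
contact_force: [-2.3, -1.8, 10.3]
gripper_width: 0.0001
gripper_force: 5.8
```

```bash
python3 - <<'E'
from h import *
s=snap("scene","s2"); st=r.get_state(); print(st["tcp_pos"],st["contact_force"])
cv2.imwrite("pics/press2.png",cv2.resize(s["image"][90:290,200:400],(600,600)))
E
```

```text
[ 0.43540673 -0.03915457  0.18774252] [-0.73975436 -2.52492462 12.0834544 ]
```

View pics/press2.png

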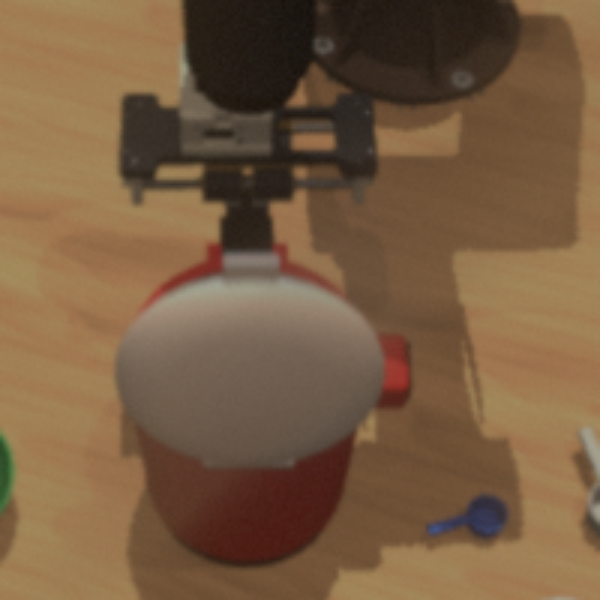

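The lid is swinging open (its front edge is already clear at about (250,265) in the crop) and the force reads 10–12 N, so the paddle is on its stop. Next I retreat upward.

Call:
send_rows(steps=[{"dp": [0, 0, -20], "roll": 0, "jaw": 0}, {"dp": [0, 0, -60], "roll": 0, "jaw": 40}, {"dp": [0, 0, -100], "roll": 0, "jaw": 40}, {"dp": [0, 0, -110], "roll": 0, "jaw": 40}])

```text
time_s: 3.75
tcp_pos: [0.4353, -0.0386, 0.2986]
eef_rot: [180.0, 0.2, -161.0]
contact_force: [-0.0, 0.3, -0.6]
gripper_width: 0.0254
gripper_force: 0.0
```

```bash
python3 - <<'E'
from h import *
print(plan((.472,.288,.15),32.4))
E
```

```text
(array([-140.6,  296.7,  149.3]), -0.233, array([ 0.4353, -0.0386,  0.2986]), array([ 180. ,    0.2, -161. ]), array([-0. ,  0.3, -0.6]))
```

Call:
send_rows(steps=[{"dp": [-25, 54, 0], "roll": -0.05, "jaw": 40}, {"dp": [-50, 106, 0], "roll": -0.1, "jaw": 40}, {"dp": [-75, 159, 0], "roll": -0.15, "jaw": 40}, {"dp": [-100, 212, 10], "roll": -0.2, "jaw": 40}, {"dp": [-125, 263, 30], "roll": -0.233, "jaw": 40}])

```text
time_s: 4.38
tcp_pos: [0.4666, 0.2526, 0.2659]
eef_rot: [179.9, 0.0, -147.5]
contact_force: [0.7, -1.5, 0.1]
gripper_width: 0.0352
gripper_force: 0.0
```

Call:
send_rows(steps=[{"dp": [-7, 37, 40], "roll": 0, "jaw": 40}, {"dp": [-7, 37, 80], "roll": 0, "jaw": 40}, {"dp": [-7, 37, 100], "roll": 0, "jaw": 40}, {"dp": [-7, 37, 100], "roll": 0, "jaw": 40}])

```text
time_s: 4.88
tcp_pos: [0.4517, 0.2843, 0.1641]
eef_rot: [-180.0, -0.3, -147.6]
contact_force: [0.0, 0.0, 0.9]
gripper_width: 0.0352
gripper_force: 0.0
```

```bash
python3 - <<'E'
from h import *
print(plan((.472,.288,.022),32.4),r.get_state()["gripper_width"])
E
```

```text
(array([-19.8,  -7.6, 142. ]), -0.001, array([0.4517, 0.2843, 0.1641]), array([-180. ,   -0.3, -147.6]), array([0. , 0. , 0.9])) 0.035161883866605764
```

Call:
send_rows(steps=[{"dp": [-20, -7, 30], "roll": 0, "jaw": 40}, {"dp": [-20, -7, 70], "roll": 0, "jaw": 40}, {"dp": [-20, -7, 95], "roll": 0, "jaw": 40}, {"dp": [-20, -7, 95], "roll": 0, "jaw": 40}])

```text
time_s: 5.38
tcp_pos: [0.4733, 0.2892, 0.0706]
eef_rot: [-180.0, -0.2, -147.7]
contact_force: [0.6, -0.5, 0.2]
gripper_width: 0.0352
gripper_force: 0.0
```

```bash
python3 - <<'E'
from h import *
c=snap("top","t3"); s=snap("scene","s3")
print(plan((.472,.288,.022),32.4))
a=cv2.resize(c["image"][170:290,100:300],(800,480))[:, :400]
b=cv2.resize(s["image"][140:290,350:450],(400,600))
o=np.zeros((600,800,3),np.uint8);o[:480,:400]=a;o[:,400:]=b
cv2.imwrite("pics/grasp.png",o)
E
```

```text
(array([ 3.5, -0.8, 50.8]), -0.0, array([0.4744, 0.2905, 0.0728]), array([ 1.800e+02,  1.000e-01, -1.476e+02]), array([ 0.5,  0.2, -0.2]))
```

View pics/grasp.png

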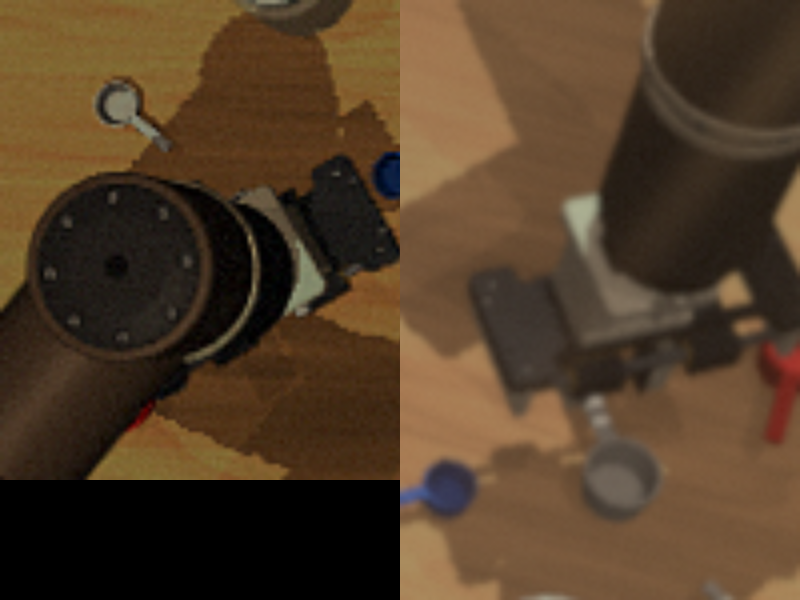

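```bash
python3 - <<'E'
from h import *
from scipy.spatial.transform import Rotation as Ro
s=np.load("s3.npy",allow_pickle=True).item(); st=r.get_state()
Rm=Ro.from_euler("xyz",st["eef_rot"],degrees=True)
f=lambda P:(proj(s,P)-[350,140])*4+[400,0]
print(st["tcp_pos"],f([st["tcp_pos"]+Rm.apply([0,y,.014]) for y in(-.0176,0,.0176)]))
cup=np.array([.514,.3155,.03]);d=np.array([-.844,-.536,0])
print(f([cup,cup+.03*d,cup+.05*d,cup+.076*d]))
E
```

```text
[0.47443413 0.29050339 0.0728269 ] [[579.32077104 389.65034316]
 [605.53416796 383.77614011]
 [631.60261776 377.92631604]]
[[622.67313578 469.71914005]
 [605.34882746 428.68063356]
 [593.99977486 401.85138463]
 [579.48244236 367.5948004 ]]
```

The right crop shows the cup rim at (621,470) and the handle at (600,412), matching the projected model within about a millimetre. The handle line passes between the two fingers.

Call:
send_rows(steps=[{"dp": [3, 0, 25], "roll": 0, "jaw": 40}, {"dp": [3, 0, 45], "roll": 0, "jaw": 40}, {"dp": [3, 0, 49], "roll": 0, "jaw": 40}, {"dp": [3, 0, 49], "roll": 0, "jaw": 40}])

```text
time_s: 5.98
tcp_pos: [0.4719, 0.289, 0.0238]
eef_rot: [180.0, 0.1, -147.6]
contact_force: [0.8, -0.7, 0.4]
gripper_width: 0.0349
gripper_force: 0.0
```

Call:
send_rows(steps=[{"dp": [0, 0, 0], "roll": 0, "jaw": 0}, {"dp": [0, 0, 0], "roll": 0, "jaw": 0}, {"dp": [0, 0, 0], "roll": 0, "jaw": 0}, {"dp": [0, 0, 0], "roll": 0, "jaw": 0}], newtons=25)

```text
time_s: 6.48
tcp_pos: [0.4713, 0.2884, 0.0228]
eef_rot: [180.0, 0.0, -147.6]
contact_force: [-0.8, 0.1, 2.6]
gripper_width: 0.0112
gripper_force: 25.0
```

Call:
send_rows(steps=[{"dp": [0, 0, -20], "roll": 0, "jaw": 0}, {"dp": [0, 0, -60], "roll": 0, "jaw": 0}, {"dp": [0, 0, -120], "roll": 0, "jaw": 0}, {"dp": [0, 0, -180], "roll": 0, "jaw": 0}, {"dp": [0, 0, -240], "roll": 0, "jaw": 0}])

```text
time_s: 7.1
tcp_pos: [0.4708, 0.2879, 0.2645]
eef_rot: [180.0, -0.0, -147.6]
contact_force: [0.7, 0.7, -1.1]
gripper_width: 0.0112
gripper_force: 25.0
```

Call:
send_rows(steps=[{"dp": [0, 0, -40], "roll": 0, "jaw": 0}, {"dp": [0, 0, -40], "roll": 0, "jaw": 0}])

```text
time_s: 7.35
tcp_pos: [0.4723, 0.2892, 0.3063]
eef_rot: [179.9, 0.4, -147.6]
contact_force: [0.4, 0.4, -2.0]
gripper_width: 0.0114
gripper_force: 25.0
```

```bash
python3 - <<'E'
from h import *
st=r.get_state()
c=snap("top","t4"); s=snap("scene","s4")
print(plan((.554,.002,.30),19),st["gripper_width"],st["gripper_force"])
a=cv2.resize(c["image"][120:300,180:360],(400,400))
b=cv2.resize(s["image"][60:310,220:420],(400,500))
o=np.zeros((500,800,3),np.uint8);o[:400,:400]=a;o[:,400:]=b
cv2.imwrite("pics/lift.png",o)
E
```

```text
(array([  82.9, -286.3,    2.1]), 0.233, array([0.4709, 0.2882, 0.3022]), array([ 180. ,   -0. , -147.7]), array([-1. , -0.2, -1.6])) 0.011426756851798241 24.997088313102722
```

View pics/lift.png

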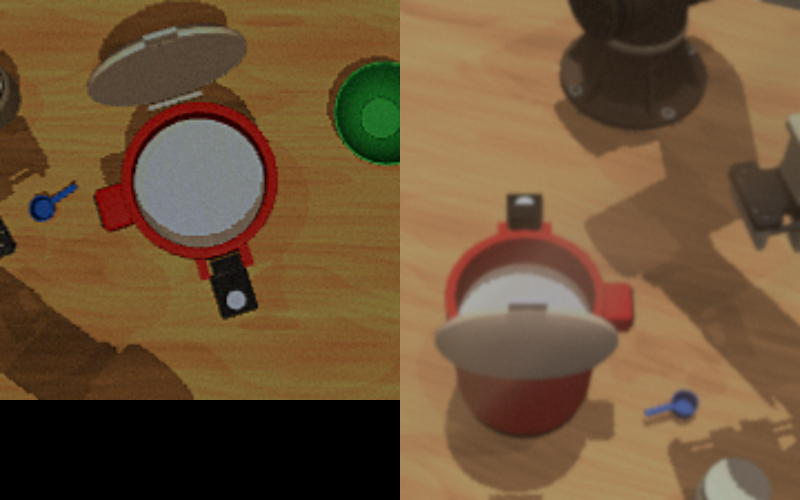

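The lid stands fully open and the paddle is back at rest. In the top crop the ring is centred near (200,181), the chamber is clear and the spot is at (235,300). I'll refine the popper axis from the red rim.

```bash
python3 - <<'E'
from h import *
c=np.load("t4.npy",allow_pickle=True).item()
h=cv2.cvtColor(c["image"],cv2.COLOR_BGR2HSV)
m=cv2.inRange(h,(0,0,100),(180,70,255)); b=m*0; b[172:235,236:305]=m[172:235,236:305]
q=max(cv2.findContours(b,0,1)[0],key=cv2.contourArea); e=cv2.fitEllipse(q); print("floor",e,onz(c,e[0],.156),np.array(e[1])/2)
m=cv2.inRange(h,(0,150,60),(8,255,255))|cv2.inRange(h,(172,150,60),(180,255,255)); b=m*0; b[160:245,236:308]=m[160:245,236:308]
b=cv2.morphologyEx(b,cv2.MORPH_OPEN,np.ones((3,3)))
q=max(cv2.findContours(b,0,1)[0],key=cv2.contourArea); P=q.reshape(-1,2); P=P[P[:,1]<222]; 
W=np.array([onz(c,p,.21)[:2] for p in P]); 
A=np.c_[2*W,np.ones(len(W))]; x=np.linalg.lstsq(A,(W**2).sum(1),rcond=None)[0]; print("rim",x[:2],np.sqrt(x[2]+x[0]**2+x[1]**2))
E
```

```text
floor ((269.1210632324219, 199.60202026367188), (51.466285705566406, 56.93656539916992), 87.08232879638672) [0.58412528 0.01036421 0.156     ] [25.73314285 28.4682827 ]
rim [0.57696232 0.0099816 ] 0.08866866810691292
```

Call:
send_rows(steps=[{"dp": [13, -50, 0], "roll": 0.06, "jaw": 0}, {"dp": [26, -95, 0], "roll": 0.12, "jaw": 0}, {"dp": [40, -140, 0], "roll": 0.18, "jaw": 0}, {"dp": [54, -185, 0], "roll": 0.233, "jaw": 0}, {"dp": [66, -230, 0], "roll": 0.233, "jaw": 0}])

```text
time_s: 8.07
tcp_pos: [0.538, 0.0571, 0.3007]
eef_rot: [180.0, -0.2, -161.0]
contact_force: [0.6, -0.9, -0.4]
gripper_width: 0.0118
gripper_force: 25.0
```

Call:
send_rows(steps=[{"dp": [0, 0, 0], "roll": 0, "jaw": 0}, {"dp": [0, 0, 0], "roll": 0, "jaw": 0}])

```text
time_s: 8.32
tcp_pos: [0.5381, 0.0585, 0.3011]
eef_rot: [180.0, -0.1, -161.0]
contact_force: [0.6, 0.3, -0.7]
gripper_width: 0.0116
gripper_force: 25.0
```

```bash
python3 - <<'E'
from h import *
print(plan((.554,.002,.30),19))
E
```

```text
(array([  3.3, -58.6,   1.1]), -0.001, array([0.5381, 0.0585, 0.3011]), array([ 1.80e+02, -1.00e-01, -1.61e+02]), array([ 0.6,  0.3, -0.7]))
```

Call:
send_rows(steps=[{"dp": [3, -40, 0], "roll": 0, "jaw": 0}, {"dp": [3, -58, 10], "roll": 0, "jaw": 0}, {"dp": [3, -58, 40], "roll": 0, "jaw": 0}, {"dp": [3, -58, 70], "roll": 0, "jaw": 0}, {"dp": [3, -58, 100], "roll": 0, "jaw": 0}])

```text
time_s: 8.95
tcp_pos: [0.5541, 0.0036, 0.2007]
eef_rot: [180.0, -0.1, -161.0]
contact_force: [0.1, -0.1, -1.1]
gripper_width: 0.0114
gripper_force: 25.0
```

Call:
send_rows(steps=[{"dp": [0, 0, 6], "roll": 0, "jaw": 0}, {"dp": [0, 0, 12], "roll": 0, "jaw": 0}, {"dp": [0, 0, 16], "roll": 0, "jaw": 0}, {"dp": [0, 0, 16], "roll": 0, "jaw": 0}])

```text
time_s: 9.45
tcp_pos: [0.5549, 0.0031, 0.187]
eef_rot: [180.0, 0.0, -161.0]
contact_force: [0.2, 0.5, 0.4]
gripper_width: 0.0113
gripper_force: 25.0
```

```bash
python3 - <<'E'
from h import *
print(plan((.554,.002,.179),19), r.get_state()["gripper_width"])
E
```

```text
(array([ 1.2, -0.7,  8. ]), 0.0, array([0.5549, 0.0031, 0.187 ]), array([ 180.,    0., -161.]), array([0.2, 0.5, 0.4])) 0.011324113649761436
```

Call:
send_rows(steps=[{"dp": [0, 0, 2], "roll": 0, "jaw": 0}, {"dp": [0, 0, 4], "roll": 0, "jaw": 0}, {"dp": [0, 0, 6], "roll": 0, "jaw": 0}, {"dp": [0, 0, 6], "roll": 0, "jaw": 0}])

```text
time_s: 9.95
tcp_pos: [0.5545, 0.0029, 0.1804]
eef_rot: [180.0, -0.0, -161.0]
contact_force: [0.5, -0.2, -0.4]
gripper_width: 0.0116
gripper_force: 25.0
```

Call:
send_rows(steps=[{"dp": [0, 0, 1], "roll": 0, "jaw": 0}, {"dp": [0, 0, 2], "roll": 0, "jaw": 0}, {"dp": [0, 0, 2], "roll": 0, "jaw": 0}])

```text
time_s: 10.32
tcp_pos: [0.5546, 0.0029, 0.1785]
eef_rot: [180.0, -0.0, -161.0]
contact_force: [-0.7, 0.1, -0.9]
gripper_width: 0.0115
gripper_force: 25.0
```

Call:
send_rows(steps=[{"dp": [0, 0, 1], "roll": 0, "jaw": 0}, {"dp": [0, 0, 1], "roll": 0, "jaw": 0}])

```text
time_s: 10.58
tcp_pos: [0.5547, 0.0029, 0.1779]
eef_rot: [-180.0, 0.0, -161.0]
contact_force: [-2.5, 0.1, 1.9]
gripper_width: 0.0113
gripper_force: 25.0
```

Call:
send_rows(steps=[{"dp": [0, 0, 1], "roll": 0, "jaw": 0}, {"dp": [0, 0, 1], "roll": 0, "jaw": 0}])

```text
time_s: 10.82
tcp_pos: [0.5546, 0.0027, 0.1774]
eef_rot: [-180.0, 0.0, -161.0]
contact_force: [-3.8, -1.4, 6.7]
gripper_width: 0.0114
gripper_force: 25.0
```

Floor contact is confirmed by the rising force. I'll let go and retreat straight up.

Call:
send_rows(steps=[{"dp": [0, 0, -1], "roll": 0, "jaw": 0}, {"dp": [0, 0, -1], "roll": 0, "jaw": 35}, {"dp": [0, 0, -1], "roll": 0, "jaw": 35}, {"dp": [0, 0, -1], "roll": 0, "jaw": 35}, {"dp": [0, 0, -1], "roll": 0, "jaw": 35}])

```text
time_s: 11.45
tcp_pos: [0.5547, 0.0029, 0.1774]
eef_rot: [180.0, -0.0, -161.0]
contact_force: [0.7, 1.1, -0.3]
gripper_width: 0.0307
gripper_force: 0.0
```

Call:
send_rows(steps=[{"dp": [0, 0, -15], "roll": 0, "jaw": 35}, {"dp": [0, 0, -45], "roll": 0, "jaw": 35}, {"dp": [0, 0, -85], "roll": 0, "jaw": 35}, {"dp": [0, 0, -130], "roll": 0, "jaw": 35}, {"dp": [0, 0, -150], "roll": 0, "jaw": 35}])

```text
time_s: 12.08
tcp_pos: [0.5555, 0.0029, 0.3319]
eef_rot: [-180.0, 0.3, -161.0]
contact_force: [0.2, -1.0, -1.0]
gripper_width: 0.0309
gripper_force: 0.0
```

Call:
send_rows(steps=[{"dp": [10, -50, 0], "roll": 0, "jaw": 35}, {"dp": [20, -100, 0], "roll": 0, "jaw": 35}, {"dp": [30, -150, 0], "roll": 0, "jaw": 35}, {"dp": [40, -200, 0], "roll": 0, "jaw": 35}, {"dp": [50, -250, 0], "roll": 0, "jaw": 35}])

```text
time_s: 12.7
tcp_pos: [0.5889, -0.2515, 0.329]
eef_rot: [-180.0, 0.1, -161.0]
contact_force: [1.1, 0.6, -0.2]
gripper_width: 0.0309
gripper_force: 0.0
```

Call:
send_rows(steps=[{"dp": [0, 0, 0], "roll": 0, "jaw": 35}, {"dp": [0, 0, 0], "roll": 0, "jaw": 35}, {"dp": [0, 0, 0], "roll": 0, "jaw": 35}, {"dp": [0, 0, 0], "roll": 0, "jaw": 35}])

```text
time_s: 13.2
tcp_pos: [0.5889, -0.2488, 0.3281]
eef_rot: [-180.0, 0.0, -160.9]
contact_force: [0.7, -0.8, 0.4]
gripper_width: 0.0308
gripper_force: 0.0
```

```bash
python3 - <<'E'
from h import *
c=snap("top","t5"); s=snap("scene","s5")
a=cv2.resize(c["image"][120:300,180:360],(400,400))
b=cv2.resize(s["image"][60:310,220:420],(400,500))
o=np.zeros((500,800,3),np.uint8);o[:400,:400]=a;o[:,400:]=b
cv2.imwrite("pics/end.png",o)
E
```

```text
(no output)
```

View pics/end.png

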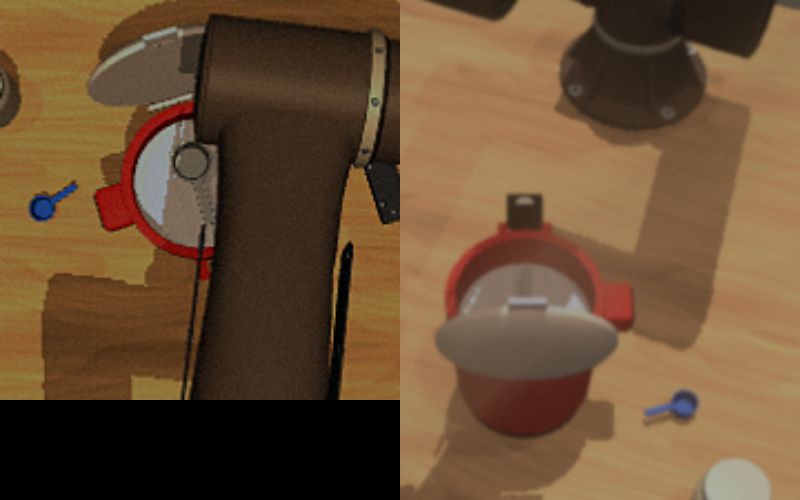

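The final picture shows the scoop lying in the chamber with its cup upright at (192,161) and its handle toward the front. The lid is open, the paddle is at rest, and the robot is clear.

```bash
python3 -c "
from plant import r
print(r.close_job())"
```

```text
the job is handed in; nothing more can be done
None
```

I handed the job in at about 13 s of the 51 s limit: the scoop is on the chamber floor with its cup upright, the lid is open and the paddle is back at rest; no verdict was returned.

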